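Probe a test pad on a sloping circuit board

ROBOT

A 7-joint arm with a two-finger parallel gripper is mounted at the origin on the work surface. World frame = base frame: x ahead of the robot, y to its left, z up, the work surface at z = 0. Lengths are in m, angles in rad, forces in N, time in s.
With the tool pointing down it reaches from about 0.4 to 0.85 m from the base axis. Payload 10.4 kg.
Tool frame: the origin (TCP) lies at the centre of the arm's flange, where the gripper is bolted on; the fingertips stand 173 mm ahead of it and the grasp point (between the pads) lies 155 mm ahead of it (manip.nose_length is the distance from the TCP to the fingertips, in m); z points along the fingers, x is the direction in which the jaws open and shut, and the axes are right-handed (so a half turn about z gives the same grasp; the last joint's range is limited). The gripper opens to 85 mm and grips with 20 to 120 N. Pads are 22 mm wide; open, the fingers measure 114 mm over their backs; the gripper's body (76 mm by 85 mm) begins 54 mm behind the grasp point. The pads swing forward as they close: fully open they stand 13 mm farther back than shut.
Start: joints at [1.139, 0.332, -0.065, 1.46, 0.022, 1.35, -0.088], TCP at [0.248, -0.573, 0.405] pointing down, gripper open.
Joint ranges: [-2.6, 2.6], [-0.5, 2.12], [-1.47, 1.34], [0.16, 2.42], [-1.27, 4.41], [0.06, 2.06], [-2.6, 2.6]. Speed limits (rad/s): [2.22, 2.22, 2.79, 2.79, 3.14, 3.14, 3.14].

INTERFACE

Orientations are given as a unit quaternion [x, y, z, w].
In Python, from workcell import status, cams, order, manip gives the robot as it stands.
- The arm moves only by the tool servo_tool, never from a script. Its argument "motion" is a list that holds one entry, the list of rows, each a list of 6 numbers: the shift along the tool's x, y, z in units of 50 mm (1.0 is 50 mm), then the turn, a rotation vector about the tool's x, y, z in units of 5 degrees (1.0 is 5 degrees). In form: [[[x, y, z, ax, ay, az], ...]]. A call has 1 to 12 rows; each row shifts and turns the pose as measured when the row begins, along the tool's axes as they then stand; what a row does not reach is not made up. A row lasts 1/10 s, in which the tool goes at most 50 mm and 8.59 degrees, less where a joint would pass 70% of its speed; a pose out of reach is approached as far as the arm can. A call is refused whole if a number of a shift passes 1 or a number of a turn 1, either way. A call with a gripper value outside its range is refused whole. "jaw" is the closure in counts, from 0 (fully open) to 255 (shut), set as the call begins (left out, the last holds). The fingers move at their own pace and stop on an object; "force" is the grip in N (left out, the last holds). Time passes only in rows, so rows that do not move let the fingers close. It gives the time, the measured TCP pose, the force and the opening at its end, in the units of the state.
- status.get_obs(): the state, without advancing time (a new reading comes with each control period).
- cams.camera(name): name is "scene" or "side" or "wrist"; returns a dict with "color" (480x640x3 uint8, red, green, blue), "vertical_fov" (degrees; the focal length in pixels is half the picture's height over the tangent of half this angle, whatever the lens; pixels are square), "cx", "cy" (the principal point, pixels), "extrinsics" (4x4, takes a point from camera to world coordinates). Camera axes: x right, y down, z forward; pixel columns grow to the right and rows downward; lengths in m; the calibration is good to about 2 mm. The wrist camera is an equidistant fisheye: a pixel r from the principal point sees the ray r / f radians off the axis. A picture is of the moment at which its call begins. There is no depth.
- order.hand_in(): hands the job in, once; it reports no verdict.
The state is a dict: "clock": time; "joint_pos": joint angles; "joint_velocities": joint speeds; "tau": joint torques, N m; "position": TCP position; "ee_rot": TCP orientation; "ft_force": force on the tool from outside, world axes, zero at the start; "torque": the same for the moment, N m; "grip_width": opening from 0.0 (shut) to 1.0 (fully open).
Only numpy, scipy, OpenCV 4.12 (cv2) and the standard library are available. Lean on these libraries where they do the work, as an engineer would, in place of code of your own. Each camera call takes 0.05 s, during which the arm holds its last target.

TASK

Take the test pen out of its holder and check that the supply module is dead: hold the pen upright and still, tip down, about three centimetres above the ringed spot on the module's top for at least a good second, without touching the module. Then set the pen's tip on the square sprung test pad of the sloping circuit board (the left end of its row of three pads, seen from the robot), square to the board (not upright), and press lightly so that the pad is about half way down its travel; never jab the board or the pad, and do not push aside or knock over the loose things around. Finish while holding the pen there, in the gripper, tip pressed on the pad.

Things in the scene. Friction and masses are not known exactly. Their poses are not given: they have to be found in the camera images.
- pen: Loose test pen, about 80 g, 165 mm long: steel nose (first 35 mm, 4 mm across at the point), then a grey square barrel 18 x 18 mm with a black band, from 35 to 165 mm. Starts upright, tip down in the holder, sides parallel to the holder's, top 90 mm free. Origin at the tip's point; z along the pen to its blunt end; x, y square to the flats. Grip the flats 130 mm from the tip
- pen_tip (a point): The point of the pen's tip (the pen's origin); same axes as the pen
- holder: Black upright block 50 x 50 mm, 85 mm high, on a 95 x 95 x 10 mm dark steel foot, fixed to the bench. A square hole (19.5 mm wide, 75 mm deep, in the middle) opens upward and holds the pen. Origin on the bench under the middle, z up. Holder and module may have changed sides
- module: Supply module: grey metal box 100 (x) x 120 (y) mm, its top 63 mm above the bench, fixed, with vent slots and three terminals on the -x side. Origin on the bench under the middle, z up
- spot (a point): The spot on the module: middle of its top face, at 63 mm height, marked by a thin black ring 38 mm across with a dot in the middle
- stand: Sloping stand, fixed, foot 130 x 170 mm, with a dark green circuit board 115 x 155 mm tilted 0.35 rad about the stand's y axis: low edge to -x (robot's side), outward normal leaning to -x. Origin on the bench under the middle, z up; the board's face is 75 mm above it. Parts up to 14 mm high on its upper half; on the lower half a row of two round rigid brass pads (18 mm) and the square pad
- pad_face (a point): Square sprung brass test pad, 26 x 26 mm, 3 mm thick, at the end of the row of pads towards the stand's +y. This point is the middle of its upper face, where the tip goes, and sinks with it; z is its outward normal, the same as the board's (0.35 rad from vertical). At rest its face is 9 mm off the board; it sinks along -z when pressed
- pad (a joint): How far the square pad is pressed in along its normal, 0 (free) to 0.008 m (hard stop). Its spring takes 0.8 N to start and 4 N at the stop, 2.4 N half way
- screwdriver: Screwdriver with black handle, 190 mm, lying on the bench between robot and stand; to be left alone. Origin under it, x along it
- mug: White mug, 76 mm across, 90 mm high; to be left alone. Origin at the middle of its underside
- spool: Steel-grey ring-shaped spool, 60 mm across, 35 mm high; to be left alone. Origin at the middle of its underside
- bin: Grey open parts tray with dividers, 90 x 130 x 45 mm; to be left alone. Origin at the middle of its underside
- jar: Clear jar with black cap, 56 mm across, 75 mm high; to be left alone. Origin at the middle of its underside
- heatsink: Finned aluminium heat sink, 60 x 80 x 35 mm; to be left alone. Origin at the middle of its underside
- wrench: Steel wrench, 160 mm, lying on the bench beyond the stand; to be left alone. Origin under it, x along it
Not all that is in view belongs to the job. Leave any pink look-alike of the pen alone.

How it is judged:
On the way, in this order (a step that is already met when the one before it is completed fails the run):
1. the pen, held upright in the gripper, is still with its tip 10 to 60 mm above the ringed spot of the module and inside the ring, for one second (z of pen_tip in the frame of spot between 0.01 and 0.06 m and horizontal distance between pen_tip and spot below 0.019 m and angle between pen's own z axis and vertical below 0.2 rad and height (world z) of pen above 0.06 m and linear speed of pen below 0.02 m/s and contact force between pen and the fingers above 1 N), for 1 s.
2. the held pen presses the square pad lightly with its tip, square to the board (contact force between pen and stand between 0.5 and 8 N and value of joint pad between 0.0012 and 0.0072 m and angle between the z axis of pen and the z axis of pad_face, either way round below 0.16 rad and distance between pen_tip and pad_face below 0.013 m and contact force between pen and the fingers above 1 N and linear speed of pen below 0.02 m/s), for 0.3 s.
At the end, for the whole second after the job is handed in: The gripper holds the pen still (under 20 mm/s) with its tip on the square pad (within 13 mm of the middle of its face), the pen within 0.16 rad of the board's normal, the pad pressed in 1.2 to 7.2 mm with 0.5 to 8 N (all of step 2); the arm keeps its last pose, push and grip.
It fails at once if the pen touches the supply module (over 0.5 N) (contact force between pen and module above 0.5 N).
It fails at once if the pen jabs the board, the pads or the stand with more than 12 N (contact force between pen and stand above 12 N).
It fails at once if a loose thing around is shifted by more than 30 mm or knocked over (distance of any of screwdriver, mug, spool, bin, jar, heatsink, wrench from where it was at the start of the episode above 0.03 m or angle between any of mug, spool, bin, jar, heatsink's own z axis and vertical above 0.5 rad).
It also fails if it takes over 45 s, if anything falls off the work surface, if the arm or the gripper's body presses on something with over 40 N, if the wrist force passes 120 N, or if a joint passes its speed limit or range.

## Working session

There is one attempt and no reset: what is moved stays moved. The work goes in short steps, Python scripts to look and compute and a tool call to move; the robot and the scene stay as the last step left them, time stands still between calls to the robot, and variables do not carry over. Pictures are saved under pics/ and viewed, and the job is handed in when it is done.

Besides the shell and the picture viewer there is one more tool, called after "Request:" by a JSON object that holds its "method" and its "body", one argument or row to a line. servo_tool: Moves the arm, as the interface text tells. Its arguments: {"type":"object","properties":{"motion":{"type":"array","items":{"type":"array","items":{"type":"array","items":{"type":"number"}}}},"jaw":{"type":"number"},"force":{"type":"number"}},"required":["motion"]}

```bash
mkdir -p pics; ls; python3 - <<'E'
from workcell import status,cams,order,manip
import cv2,numpy as np
print(status.get_obs()); print(manip.nose_length)
for n in ["scene","side","wrist"]:
    c=cams.camera(n); cv2.imwrite(f"pics/{n}0.png",c["color"][:,:,::-1]); 
    print(n,c["vertical_fov"],c["cx"],c["cy"],np.round(c["extrinsics"],4).tolist())
E
```

```text
pics
{'clock': 0.0, 'joint_pos': array([ 1.13938022,  0.33287284, -0.06472863,  1.46095284,  0.02157845,
        1.34991184, -0.08850021]), 'joint_velocities': array([ 2.64823566e-03, -7.39740182e-04,  2.74271485e-04, -7.61665545e-04,
        8.69969866e-05,  1.55226172e-03,  1.08227371e-03]), 'tau': array([-1.13170918e-03, -6.25446153e+01,  4.89578792e-02, -3.91614461e+01,
        1.62538775e-02,  9.78143566e-03,  1.90987595e-05]), 'position': array([ 0.24842107, -0.57336126,  0.40390971]), 'ee_rot': array([ 8.35931312e-01, -5.48833595e-01, -6.16399979e-04, -3.81958175e-04]), 'ft_force': array([ 0.23312192, -0.50491141, -0.30611928]), 'torque': array([ 0.00135877, -0.01531627,  0.0223427 ]), 'grip_width': 1.0006810124114236}
0.1734
scene 49.189198770268355 322.2879565401701 237.21198842647215 [[0.7957, 0.4337, -0.4228, 1.1638], [0.6055, -0.5852, 0.5393, -0.8073], [-0.0135, -0.6852, -0.7283, 1.1564], [0.0, 0.0, 0.0, 1.0]]
side 53.89927662832052 325.8853626593794 246.65415423110176 [[-0.9785, -0.1366, 0.1545, 0.3536], [-0.2058, 0.6919, -0.692, 0.7957], [-0.0123, -0.709, -0.7051, 0.8857], [0.0, 0.0, 0.0, 1.0]]
wrist 65.70646984690485 313.07850409643737 242.3653675927346 [[0.3968, -0.8737, -0.2813, 0.3199], [-0.9179, -0.3785, -0.1191, -0.5421], [-0.0024, 0.3055, -0.9522, 0.3733], [0.0, 0.0, 0.0, 1.0]]
```

View pics/scene0.png

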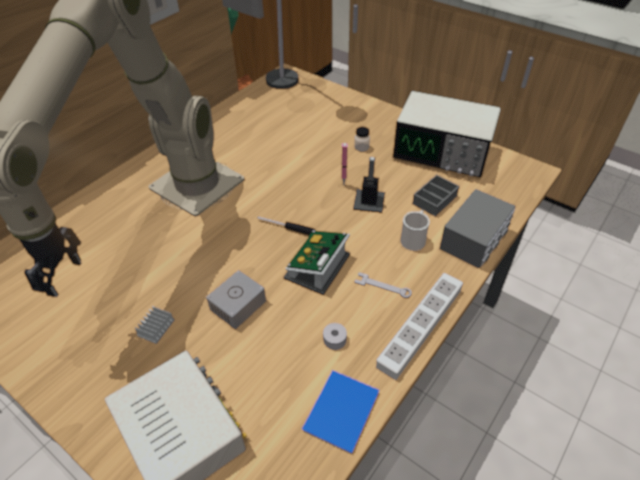

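View pics/side0.png

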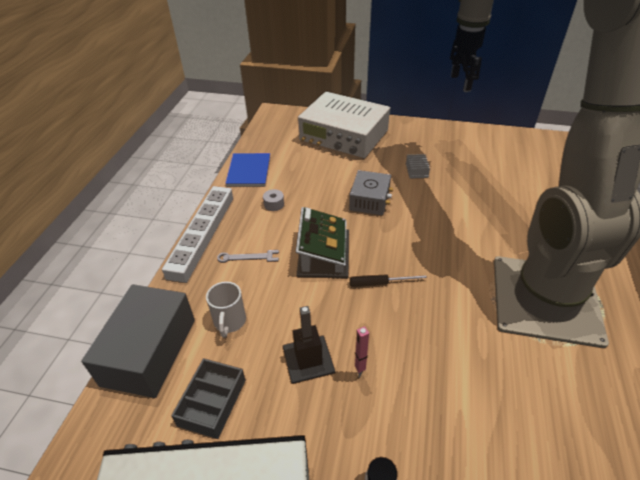

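View pics/wrist0.png

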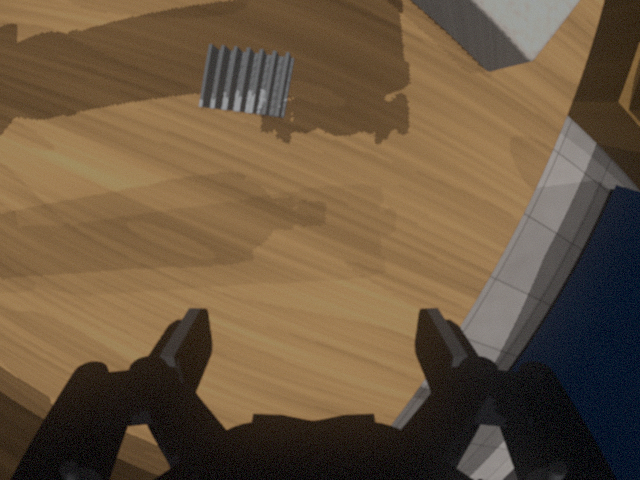

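The scene view shows the holder with the pen at about (370,185), the pink look-alike at (345,165), the board at (320,255) and the module at (236,297). In the side view the pen top is at about (305,312). Next I'll zoom in on these.

```bash
cat > h.py <<'E'
import numpy as np,cv2
from workcell import status,cams,order,manip
from scipy.spatial.transform import Rotation as R
def K(c): return 240/np.tan(np.radians(c["vertical_fov"])/2)
def ray(c,u,v,fish=False):
    f=K(c);x,y=u-c["cx"],v-c["cy"]
    if fish:
        r=np.hypot(x,y);t=r/f;d=np.array([x/r*np.sin(t),y/r*np.sin(t),np.cos(t)]) if r>0 else np.array([0,0,1.])
    else: d=np.array([x/f,y/f,1.])
    E=np.array(c["extrinsics"]);d=E[:3,:3]@d
    return E[:3,3],d/np.linalg.norm(d)
def plane(c,u,v,z,fish=False):
    o,d=ray(c,u,v,fish);return o+d*(z-o[2])/d[2]
def tri(rs):
    A=sum(np.eye(3)-np.outer(d,d) for o,d in rs);b=sum((np.eye(3)-np.outer(d,d))@o for o,d in rs)
    p=np.linalg.solve(A,b);return p,[np.linalg.norm(np.cross(p-o,d)) for o,d in rs]
def proj(c,p,fish=False):
    E=np.array(c["extrinsics"]);q=E[:3,:3].T@(np.array(p)-E[:3,3]);f=K(c)
    if fish:
        r=np.hypot(q[0],q[1]);t=np.arctan2(r,q[2]);return c["cx"]+q[0]/r*t*f,c["cy"]+q[1]/r*t*f
    return c["cx"]+q[0]/q[2]*f,c["cy"]+q[1]/q[2]*f
def crop(c,u0,v0,w,h,s,name):
    im=cv2.resize(c["color"][v0:v0+h,u0:u0+w,::-1],None,fx=s,fy=s,interpolation=cv2.INTER_CUBIC);cv2.imwrite("pics/"+name,im)
E
python3 - <<'E'
from h import *
import pickle
d={n:cams.camera(n) for n in["scene","side"]}
pickle.dump(d,open("c0.pkl","wb"))
crop(d["scene"],330,140,80,75,8,"s_pen.png")
crop(d["scene"],200,220,160,120,5,"s_board.png")
crop(d["side"],265,290,120,100,6,"d_pen.png")
crop(d["side"],280,160,120,120,5,"d_board.png")
E
```

```text
(no output)
```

View pics/s_pen.png

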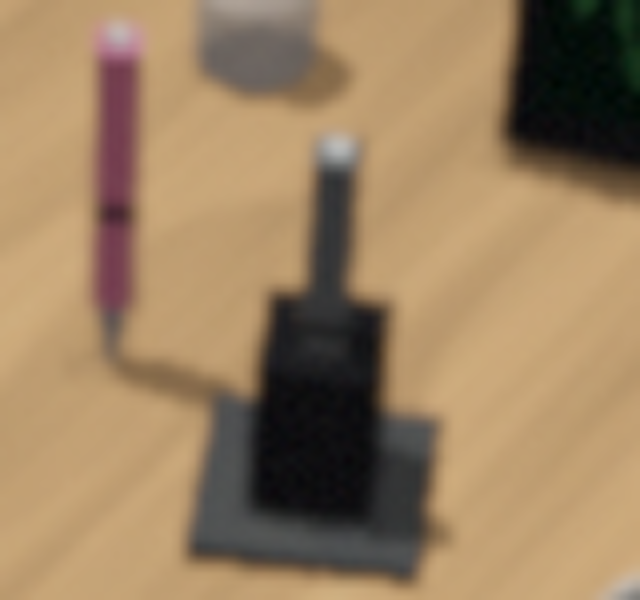

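View pics/s_board.png

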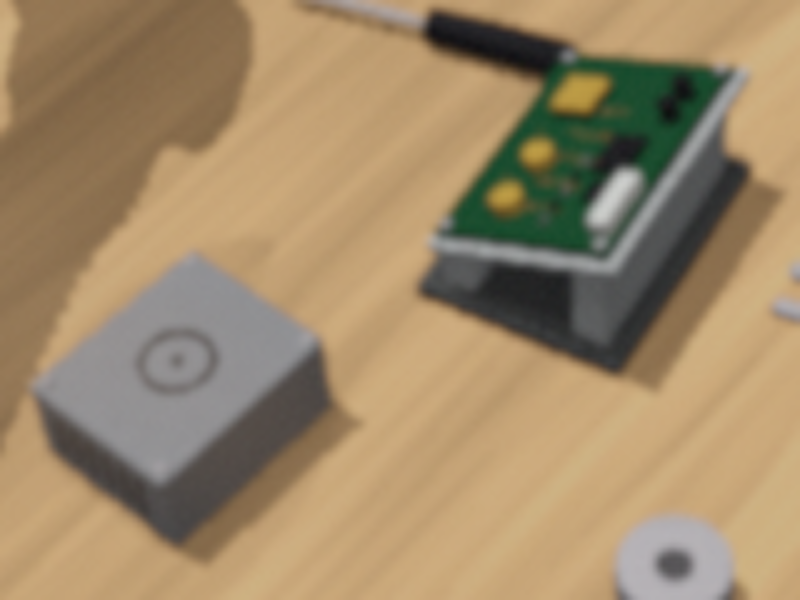

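View pics/d_pen.png

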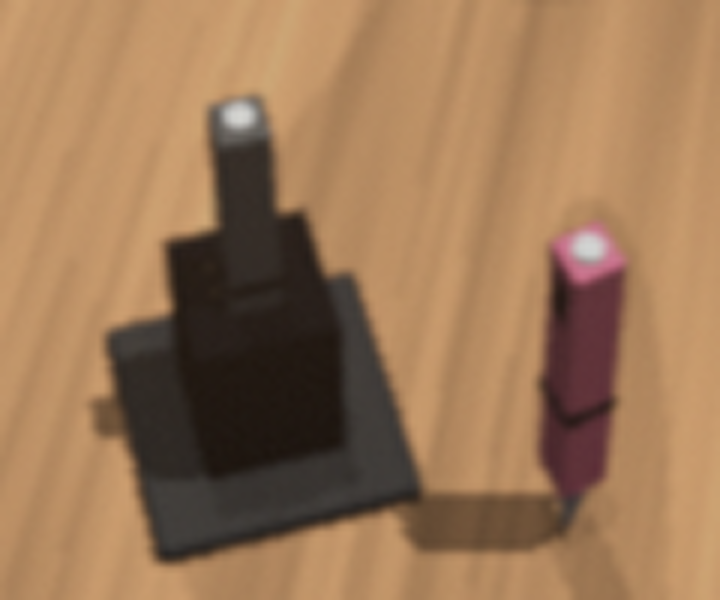

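View pics/d_board.png

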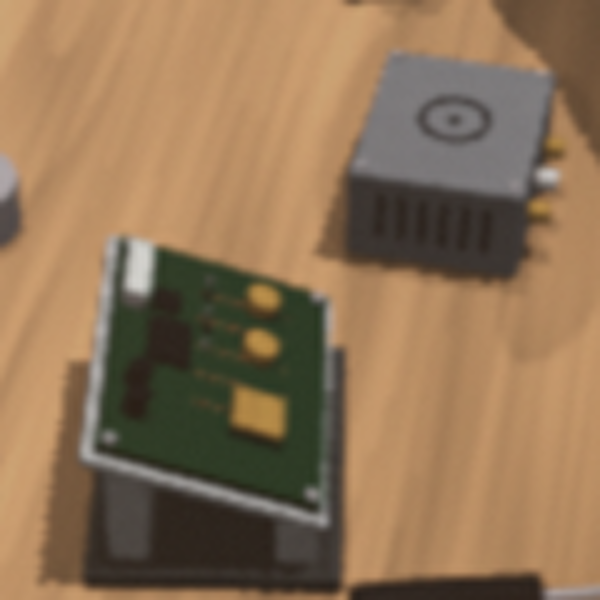

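```bash
python3 - <<'E'
from h import *
import pickle
d=pickle.load(open("c0.pkl","rb"));S,D=d["scene"],d["side"]
np.set_printoptions(precision=4,suppress=True)
def P(p,s,o): return [(p[i]+.5)/s-.5+o[i] for i in(0,1)]
def T(n,a,b,sa,oa,sb,ob):
    p,e=tri([ray(S,*P(a,sa,oa)),ray(D,*P(b,sb,ob))]);print(n,p,np.round(e,4));return p
sp=(8,(330,140));dp=(6,(265,290));sb=(5,(200,220));db=(5,(280,160))
T("pentop",(337,152),(239,117),*sp,*dp)
for a in[(215,395),(440,418),(415,572),(190,550)]: print("foot S",plane(S,*P(a,*sp),.01))
for a in[(108,332),(350,275),(420,492),(160,553)]: print("foot D",plane(D,*P(a,*dp),.01))
for a in[(275,297),(388,302)]: print("blk S",plane(S,*P(a,*sp),.085))
for a in[(168,242),(305,214),(340,325),(190,355)]: print("blk D",plane(D,*P(a,*dp),.085))
T("pinktop",(119,37),(589,247),*sp,*dp)
T("spot",(177,361),(453,121),*sb,*db)
for a in[(195,255),(322,340),(160,482),(35,387)]: print("mod S",plane(S,*P(a,*sb),.063))
for a in[(392,53),(553,75),(522,195),(350,175)]: print("mod D",plane(D,*P(a,*db),.063))
p=T("pad",(581,92),(260,411),*sb,*db)
q1=T("r1",(538,152),(262,343),*sb,*db)
q2=T("r2",(506,195),(264,297),*sb,*db)
c=[T("corner",a,b,*sb,*db) for a,b in[((430,240),(328,297)),((612,266),(112,237)),((745,72),(84,458)),((560,55),(326,520))]]
x=(c[1]+c[2]-c[0]-c[3]);x/=np.linalg.norm(x);y=(c[2]+c[3]-c[0]-c[1]);y/=np.linalg.norm(y)
n=np.cross(x,y);print("x",x,"y",y,"n",n,"yaw",np.arctan2(-y[0],y[1]),np.arctan2(-n[1],-n[0]),np.arccos(n[2]/np.linalg.norm(n)),"mid",sum(c)/4)
print((c[1]-c[0])@(c[1]-c[0]),np.linalg.norm(c[1]-c[0]),np.linalg.norm(c[3]-c[0]))
E
```

```text
pentop [0.5153 0.2672 0.172 ] [0. 0.]
foot S [0.4566 0.2815 0.01  ]
foot S [0.5383 0.3243 0.01  ]
foot S [0.5793 0.2421 0.01  ]
foot S [0.5011 0.1999 0.01  ]
foot D [0.5755 0.2516 0.01  ]
foot D [0.4945 0.2101 0.01  ]
foot D [0.4519 0.293  0.01  ]
foot D [0.5343 0.3334 0.01  ]
blk S [0.4888 0.2718 0.085 ]
blk S [0.5262 0.2956 0.085 ]
blk D [0.5461 0.2594 0.085 ]
blk D [0.5029 0.2389 0.085 ]
blk D [0.4815 0.2803 0.085 ]
blk D [0.5276 0.3015 0.085 ]
pinktop [0.4004 0.2875 0.1621] [0.0002 0.0002]
spot [ 0.4626 -0.2882  0.0602] [0. 0.]
mod S [ 0.4221 -0.2314  0.063 ]
mod S [ 0.516  -0.2338  0.063 ]
mod S [ 0.5105 -0.35    0.063 ]
mod S [ 0.4168 -0.346   0.063 ]
mod D [ 0.5067 -0.3428  0.063 ]
mod D [ 0.4113 -0.3391  0.063 ]
mod D [ 0.4157 -0.2258  0.063 ]
mod D [ 0.5114 -0.225   0.063 ]
pad [ 0.5217 -0.0195  0.0742] [0.0009 0.0009]
r1 [ 0.5304 -0.0691  0.0734] [0.0005 0.0005]
r2 [ 0.5361 -0.1042  0.0733] [0.0003 0.0003]
corner [ 0.5084 -0.1384  0.0482] [0.0004 0.0004]
corner [ 0.6204 -0.1189  0.088 ] [0.0004 0.0004]
corner [0.5945 0.0394 0.0859] [0.0001 0.0001]
corner [0.479  0.0183 0.0454] [0.0017 0.0017]
x [0.9298 0.1659 0.3286] y [-0.1726  0.9849 -0.0151] n [-0.3261 -0.0427  0.9444] yaw 0.17350578479602444 0.13008471236235697 0.3351263929281116 mid [ 0.5506 -0.0499  0.0669]
0.014514701748665365 0.1204769760106277 0.15950238006493456
```

Request:
{"method": "servo_tool", "body": {
  "motion": [
    [[-0.08,-0.93,0,0,0,-0.9],[-0.08,-0.93,0,0,0,-0.9],[-0.08,-0.93,0,0,0,-0.9],[-0.08,-0.93,0,0,0,-0.9],[-0.08,-0.93,0,0,0,-0.9],[-0.08,-0.93,0,0,0,-0.9],[-0.08,-0.93,0,0,0,-0.9],[-0.08,-0.93,0,0,0,-0.9],[-0.08,-0.93,0,0,0,-0.9],[-0.08,-0.93,0,0,0,-0.9],[0,0,0,0,0,0],[0,0,0,0,0,0]]
  ],
  "jaw": 0,
  "force": 50
}}

```text
clock: 1.45
position: [0.5548, -0.2171, 0.4013]
ee_rot: [0.985, -0.173, -0.002, -0.001]
ft_force: [-0.7, -1.1, -0.3]
grip_width: 1.0
```

```bash
python3 - <<'E'
from h import *
import pickle
w=cams.camera("wrist");pickle.dump(w,open("w1.pkl","wb"));crop(w,0,0,640,480,1,"w1.png")
print(np.round(w["extrinsics"],4).tolist())
for n,p in dict(spot=(.4626,-.2882,.063),pad=(.5217,-.0195,.077)).items(): print(n,proj(w,p,True))
E
```

```text
[[0.9396, -0.3251, -0.107, 0.5809], [-0.3422, -0.8953, -0.2851, -0.1432], [-0.0032, 0.3045, -0.9525, 0.3706], [0.0, 0.0, 0.0, 1.0]]
spot (np.float64(249.81914577823554), np.float64(320.2785740121575))
pad (np.float64(192.59878294486316), np.float64(17.64741158511069))
```

View pics/w1.png

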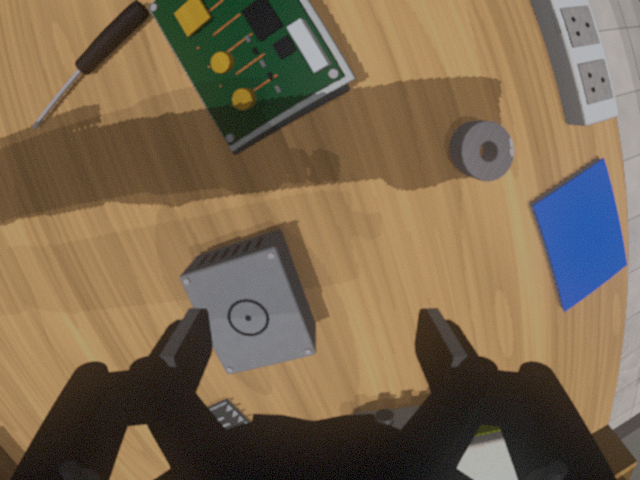

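The wrist view shows the ring at (248,318), against a predicted (250,320), and the pad at (192,17), against (193,18), so the measurements agree. I'll carry on round to the pen.

Request:
{"method": "servo_tool", "body": {
  "motion": [
    [[-0.06,-0.94,0,0,0,-0.91],[-0.06,-0.94,0,0,0,-0.91],[-0.06,-0.94,0,0,0,-0.91],[-0.06,-0.94,0,0,0,-0.91],[-0.06,-0.94,0,0,0,-0.91],[-0.06,-0.94,0,0,0,-0.91],[-0.06,-0.94,0,0,0,-0.91],[-0.06,-0.94,0,0,0,-0.91],[-0.06,-0.94,0,0,0,-0.91],[-0.06,-0.94,0,0,0,-0.91],[0,0,0,0,0,0],[0,0,0,0,0,0]]
  ]
}}

```text
clock: 2.7
position: [0.5238, 0.2382, 0.3995]
ee_rot: [0.976, 0.219, -0.002, 0.0]
ft_force: [-0.5, -0.5, -0.2]
grip_width: 0.999
```

```bash
cat >> h.py <<'E'
def rem(p,xdir_az=None,zt=(0,0,-1)):
    """remaining shift/turn in tool units to reach TCP p with tool z=zt, tool x nearest azimuth"""
    o=status.get_obs();q=R.from_quat(o["ee_rot"]);M=q.as_matrix()
    s=M.T@(np.array(p)-o["position"])/.05
    z=np.array(zt,float);z/=np.linalg.norm(z)
    x=M[:,0] if xdir_az is None else np.array([np.cos(xdir_az),np.sin(xdir_az),0]);x=x-z*(x@z);x/=np.linalg.norm(x)
    T=np.c_[x,np.cross(z,x),z]
    r=np.degrees(R.from_matrix(M.T@T).as_rotvec())/5
    print("t",round(o["clock"],2),"shift",np.round(s,3),"turn",np.round(r,3),"F",np.round(o["ft_force"],2),"w",round(o["grip_width"],3));return s,r
E
python3 - <<'E'
from h import *
import pickle
rem((.516,.267,.40),.48)
w=cams.camera("wrist");pickle.dump(w,open("w2.pkl","wb"));crop(w,0,0,640,480,1,"w2.png")
print(proj(w,(.516,.267,.175),True),proj(w,(.516,.267,.085),True))
E
```

```text
t 2.7 shift [ 0.103 -0.587 -0.011] turn [-0.002  0.045 -0.45 ] F [-0.52 -0.53 -0.2 ] w 0.999
(np.float64(325.021015420839), np.float64(219.86371791441377)) (np.float64(321.6950615724837), np.float64(191.11240321547322))
```

View pics/w2.png

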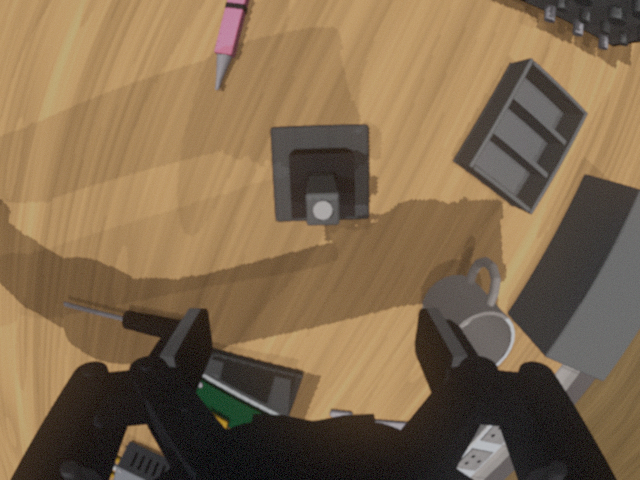

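The wrist view shows the pen's top face centred at about (322.5,209.5), roughly 10 px above the predicted position. I'll reconcile that with the other views.

```bash
python3 - <<'E'
from h import *
import pickle
np.set_printoptions(precision=4,suppress=True)
d=pickle.load(open("c0.pkl","rb"));S,D=d["scene"],d["side"];w=pickle.load(open("w2.pkl","rb"));w1=pickle.load(open("w1.pkl","rb"))
a=(337.5/8-.5+330,152.5/8-.5+140);b=(239.5/6-.5+265,117.5/6-.5+290)
for z in(.172,.175,.178): print(plane(S,*a,z),plane(D,*b,z),plane(w,322.5,209.5,z,True))
print(tri([ray(S,*a),ray(D,*b),ray(w,322.5,209.5,True)]))
for p in [(271,128),(368,126),(371,219),(277,221)]: print("foot",plane(w,*p,.01,True))
for p in [(289,152),(353,150)]: print("blk",plane(w,*p,.085,True))
a=(177.5/5-.5+200,361.5/5-.5+220);b=(453.5/5-.5+280,121.5/5-.5+160)
print("spot",plane(S,*a,.063),plane(D,*b,.063),plane(w1,248.3,317.8,.063,True))
o=status.get_obs();print(o["position"])
E
```

```text
[0.5153 0.2672 0.172 ] [0.5153 0.2672 0.172 ] [0.5127 0.271  0.172 ]
[0.5173 0.2639 0.175 ] [0.5146 0.2695 0.175 ] [0.5123 0.2716 0.175 ]
[0.5193 0.2606 0.178 ] [0.5139 0.2717 0.178 ] [0.512  0.2722 0.178 ]
(array([0.5141, 0.269 , 0.1714]), [np.float64(0.0008990553308827292), np.float64(0.0020567350140231503), np.float64(0.002278753540802939)])
foot [0.4526 0.2913 0.01  ]
foot [0.5355 0.3328 0.01  ]
foot [0.5798 0.2517 0.01  ]
foot [0.4956 0.2096 0.01  ]
blk [0.4805 0.2839 0.085 ]
blk [0.5237 0.3062 0.085 ]
spot [ 0.4643 -0.2895  0.063 ] [ 0.4622 -0.2845  0.063 ] [ 0.4623 -0.2852  0.063 ]
[0.5236 0.2386 0.3996]
```

```bash
python3 - <<'E'
from h import *
rem((.514,.271,.40),.467)
E
```

```text
t 2.75 shift [ 0.103 -0.667 -0.008] turn [-0.01   0.043 -0.296] F [0.56 1.36 0.57] w 1.001
```

Request:
{"method": "servo_tool", "body": {
  "motion": [
    [[0.1,-0.66,0,0,0.04,-0.3],[0,0,0,0,0,0],[0,0,0,0,0,0]]
  ]
}}

```text
clock: 3.05
position: [0.517, 0.266, 0.3991]
ee_rot: [0.974, 0.226, -0.0, 0.0]
ft_force: [0.2, -0.2, -0.2]
grip_width: 1.0
```

```bash
python3 - <<'E'
from h import *
import pickle
rem((.514,.271,.40),.467)
w=cams.camera("wrist");pickle.dump(w,open("w3.pkl","wb"));crop(w,0,0,640,480,1,"w3.png")
print(proj(w,(.514,.271,.175),True),proj(w,(.514,.271,.085),True))
E
```

```text
t 3.05 shift [-0.01  -0.117 -0.018] turn [ 0.009  0.009 -0.116] F [ 0.16 -0.19 -0.19] w 1.0
(np.float64(313.1603126167881), np.float64(260.76209707836)) (np.float64(313.07285604086513), np.float64(220.32155828086758))
```

View pics/w3.png

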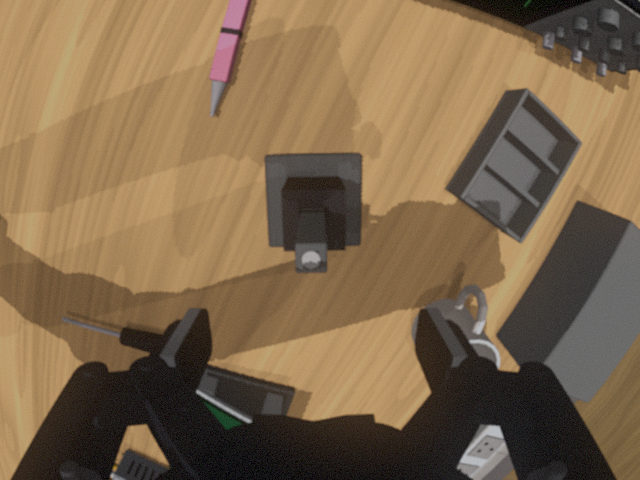

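Request:
{"method": "servo_tool", "body": {
  "motion": [
    [[-0.03,-0.13,0.1,0,0,-0.1],[0,0,0.4,0,0,0],[0,0,0.5,0,0,0],[0,0,0.5,0,0,0],[0,0,0.4,0,0,0],[0,0,0.15,0,0,0],[0,0,0,0,0,0]]
  ]
}}

```text
clock: 3.8
position: [0.5138, 0.2673, 0.2922]
ee_rot: [0.974, 0.227, 0.0, 0.001]
ft_force: [-0.1, -0.6, -0.3]
grip_width: 0.999
```

```bash
python3 - <<'E'
from h import *
import pickle
rem((.5137,.271,.295),.467)
w=cams.camera("wrist");crop(w,0,0,640,480,1,"w4.png")
E
```

```text
t 3.8 shift [ 0.031 -0.066 -0.056] turn [ 0.014  0.001 -0.096] F [-0.13 -0.6  -0.28] w 0.999
```

View pics/w4.png

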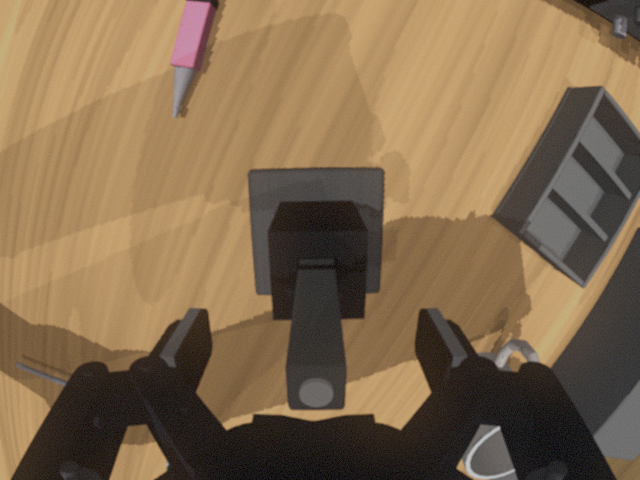

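Request:
{"method": "servo_tool", "body": {
  "motion": [
    [[0.03,-0.08,-0.06,0,0,-0.1],[0,-0.02,0,0,0,0],[0,0,0,0,0,0]]
  ]
}}

```text
clock: 4.15
position: [0.5137, 0.2735, 0.2989]
ee_rot: [0.973, 0.232, 0.002, 0.0]
ft_force: [1.1, 0.7, -0.3]
grip_width: 0.998
```

Request:
{"method": "servo_tool", "body": {
  "motion": [
    [[0,0,0,0,0,0],[0,0,0,0,0,0],[0,0,0,0,0,0],[0,0,0,0,0,0],[0,0,0,0,0,0],[0,0,0,0,0,0],[0,0,0,0,0,0],[0,0,0,0,0,0],[0,0,0,0,0,0],[0,0,0,0,0,0]]
  ],
  "jaw": 255,
  "force": 50
}}

```text
clock: 5.15
position: [0.5136, 0.2737, 0.3002]
ee_rot: [0.973, 0.232, 0.003, 0.0]
ft_force: [-0.5, -1.2, 1.6]
grip_width: 0.204
```

```bash
python3 - <<'E'
from h import *
import pickle
rem((.5137,.271,.295),.467)
w=cams.camera("wrist");crop(w,0,0,640,480,1,"w5.png")
E
```

```text
t 5.15 shift [-0.022  0.048  0.103] turn [ 0.022 -0.061  0.008] F [-0.46 -1.2   1.63] w 0.204
```

View pics/w5.png

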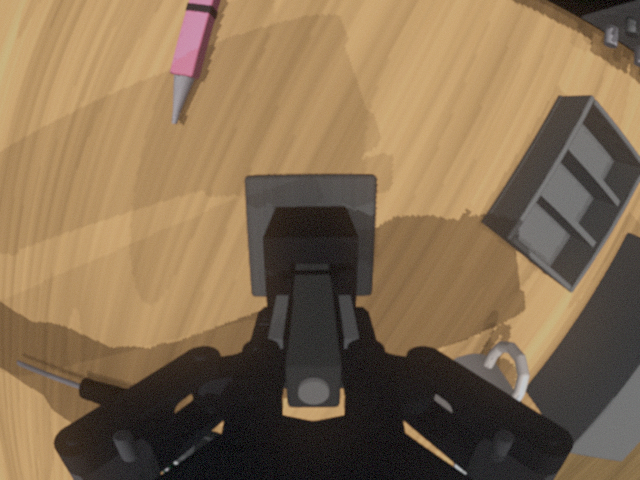

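Request:
{"method": "servo_tool", "body": {
  "motion": [
    [[0,0,-0.1,0,0,0],[0,0,-0.2,0,0,0],[0,0,-0.3,0,0,0],[0,0,-0.3,0,0,0],[0,0,-0.3,0,0,0],[0,0,-0.4,0,0,0],[0,0,-0.4,0,0,0],[0,0,-0.3,0,0,0],[0,0,-0.2,0,0,0],[0,0,-0.1,0,0,0],[0,0,0,0,0,0]]
  ]
}}

```text
clock: 6.3
position: [0.5121, 0.274, 0.4452]
ee_rot: [0.973, 0.232, 0.006, -0.0]
ft_force: [0.1, -0.2, -0.9]
grip_width: 0.201
```

```bash
python3 - <<'E'
from h import *
import pickle
rem((.5137,.271,.43),.467)
d={n:cams.camera(n) for n in["scene","side"]}
pickle.dump(d,open("c1.pkl","wb"))
crop(d["scene"],330,100,100,110,5,"s6.png")
crop(d["side"],245,220,130,140,5,"d6.png")
for n in d: print(n,d[n]["color"].shape)
E
```

```text
t 6.3 shift [-0.002  0.067  0.305] turn [ 0.023 -0.133  0.016] F [ 0.1  -0.23 -0.85] w 0.201
scene (480, 640, 3)
side (480, 640, 3)
```

View pics/s6.png

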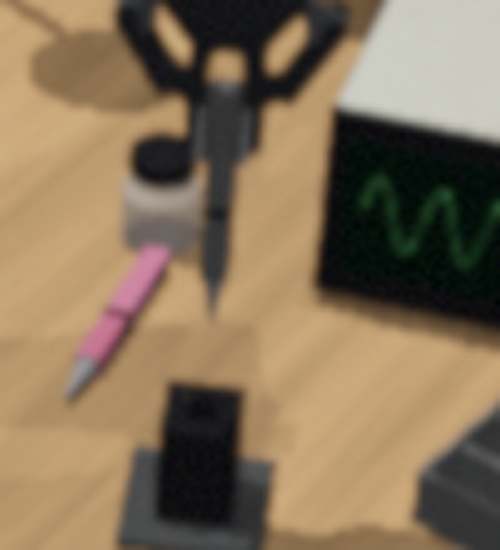

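View pics/d6.png

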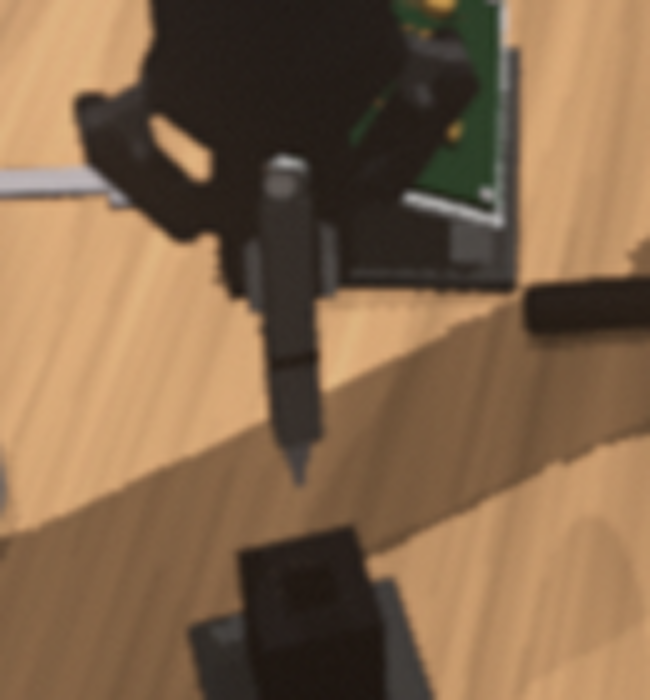

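The pen is out and gripped. Its tip is at crop (213,316) in the scene view and (300,486) in the side view. The pink look-alike now lies flat on the bench, well clear. I'll measure the tip in the tool frame.

```bash
python3 - <<'E'
from h import *
import pickle
np.set_printoptions(precision=4,suppress=True)
d=pickle.load(open("c1.pkl","rb"));S,D=d["scene"],d["side"]
f=lambda x,y,o:(x/5-.5+o[0],y/5-.5+o[1])
o=status.get_obs();M=R.from_quat(o["ee_rot"]).as_matrix()
p,e=tri([ray(S,*f(213,316,(330,100))),ray(D,*f(300,486,(245,220)))]);print(p,e,M.T@(p-o["position"]),"nominal",o["position"]+M@[0,0,.29])
print(M)
pr=o["position"]+M@[0,0,.29]
print(proj(S,pr),f(213,316,(330,100)),proj(D,pr),f(300,486,(245,220)))
E
```

```text
[0.5151 0.2714 0.1535] [np.float64(0.0001362576881877118), np.float64(0.00013625768818758126)] [-0.0013  0.003   0.2906] nominal [0.5149 0.2746 0.1541]
[[ 0.8923  0.4514  0.0099]
 [ 0.4514 -0.8923  0.0027]
 [ 0.0101  0.002  -0.9999]]
(np.float64(372.60982358602575), np.float64(161.97294259904362)) (372.1, 162.7) (np.float64(304.1082312535524), np.float64(317.9032997927585)) (304.5, 316.7)
```

Request:
{"method": "servo_tool", "body": {
  "motion": [
    [[-0.08,0.5,0,0,-0.1,0.5],[-0.08,0.9,0,0,0,0.92],[-0.08,0.9,0,0,0,0.92],[-0.08,0.9,0,0,0,0.92],[-0.08,0.9,0,0,0,0.92],[-0.08,0.9,0,0,0,0.92],[-0.08,0.9,0,0,0,0.92],[-0.08,0.9,0,0,0,0.92],[-0.08,0.9,0,0,0,0.92],[-0.08,0.9,0,0,0,0.92],[-0.08,0.5,0,0,0,0.5],[0,0,0,0,0,0]]
  ]
}}

```text
clock: 7.6
position: [0.5068, -0.1884, 0.4315]
ee_rot: [0.983, -0.185, -0.009, 0.0]
ft_force: [0.2, 0.3, -0.6]
grip_width: 0.204
```

```bash
python3 - <<'E'
from h import *
print(status.get_obs()["position"]);rem((.4625,-.285,.42),-.55)
E
```

```text
[ 0.50677545 -0.18840567  0.43154267]
t 7.6 shift [-0.118  2.121  0.24 ] turn [0.057 0.193 2.035] F [ 0.22  0.27 -0.63] w 0.204
```

Request:
{"method": "servo_tool", "body": {
  "motion": [
    [[-0.04,0.7,0,0.06,0.19,0],[-0.04,0.7,0,0,0,0],[-0.04,0.7,0,0,0,0],[0,0,0,0,0,0],[0,0,0,0,0,0]]
  ]
}}

```text
clock: 8.1
position: [0.4623, -0.2846, 0.4273]
ee_rot: [0.983, -0.182, -0.003, -0.003]
ft_force: [0.1, 1.1, -0.4]
grip_width: 0.206
```

```bash
python3 - <<'E'
from h import *
print(status.get_obs()["position"]);rem((.4625,-.285,.388))
d={n:cams.camera(n) for n in["scene","side"]}
crop(d["scene"],170,210,130,110,6,"s7.png")
crop(d["side"],320,100,120,120,5,"d7.png")
E
```

```text
[ 0.46233903 -0.28462322  0.42728461]
t 8.1 shift [0.011 0.009 0.786] turn [-0.051  0.071 -0.   ] F [ 0.14  1.13 -0.37] w 0.206
```

View pics/s7.png

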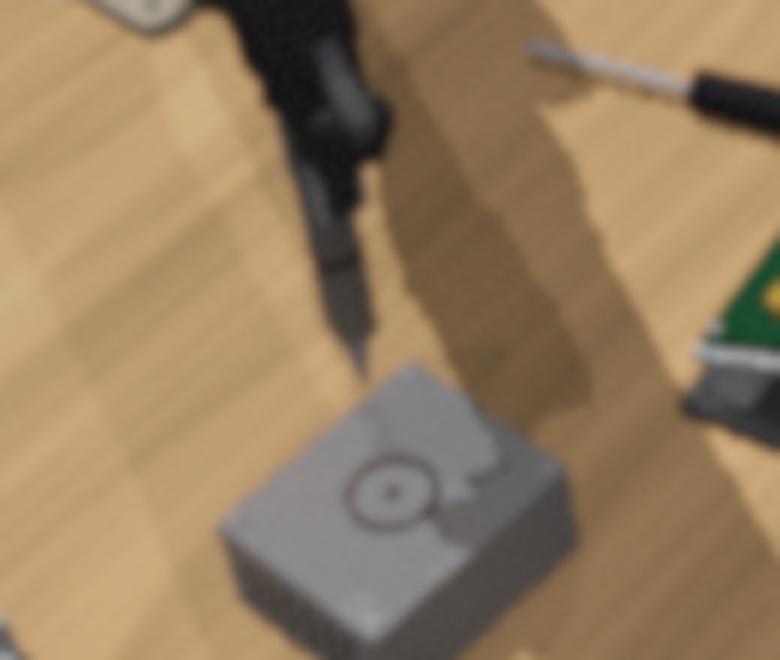

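View pics/d7.png

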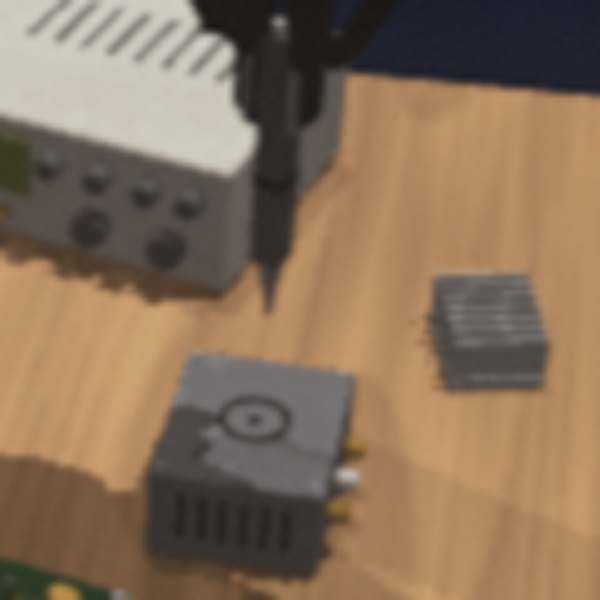

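Tip at crop (366,378) in the scene view with the dot at (393,493). In the side view the tip is at (267,313) and the dot at (254,420).

```bash
python3 - <<'E'
from h import *
np.set_printoptions(precision=4,suppress=True)
S,D=cams.camera("scene"),cams.camera("side")
f=lambda x,y,o,s:(x/s-.5+o[0],y/s-.5+o[1])
g=lambda a,b:tri([ray(S,*f(*a,(170,210),6)),ray(D,*f(*b,(320,100),5))])
t,e=g((366,380),(267,315));s,e2=g((393,493),(254,420));print(t,e,s,e2,t-s)
o=status.get_obs();M=R.from_quat(o["ee_rot"]).as_matrix();print(o["position"]+M@[0,0.001,.29],M[:,2])
rem((.4625,-.285,.388))
E
```

```text
[ 0.4591 -0.2867  0.1345] [np.float64(0.00013638617762670252), np.float64(0.00013638617762676703)] [ 0.4625 -0.2883  0.0611] [np.float64(0.0002035844845766678), np.float64(0.00020358448457650835)] [-0.0035  0.0016  0.0735]
[ 0.4613 -0.2833  0.1378] [-0.0036  0.0057 -1.    ]
t 8.3 shift [0.008 0.024 0.796] turn [-0.046  0.062 -0.   ] F [-0.44 -0.27 -0.87] w 0.202
```

Request:
{"method": "servo_tool", "body": {
  "motion": [
    [[0.05,0.02,0.2,0,0.06,0],[0,0,0.3,0,0,0],[0,0,0.2,0,0,0],[0,0,0.1,0,0,0],[0,0,0,0,0,0],[0,0,0,0,0,0]]
  ]
}}

```text
clock: 8.9
position: [0.4667, -0.2828, 0.3845]
ee_rot: [0.984, -0.179, 0.001, -0.002]
ft_force: [-0.2, 0.3, -0.8]
grip_width: 0.202
```

```bash
python3 - <<'E'
from h import *
o=status.get_obs();M=R.from_quat(o["ee_rot"]).as_matrix();print(o["position"]+M@[0,0.001,.29],M[:,2])
d={n:cams.camera(n) for n in["scene","side"]}
crop(d["scene"],170,210,130,110,6,"s8.png")
crop(d["side"],320,100,120,120,5,"d8.png")
E
```

```text
[ 0.46709162 -0.28249703  0.09452153] [ 0.00240092  0.00426171 -0.99998804]
```

View pics/s8.png

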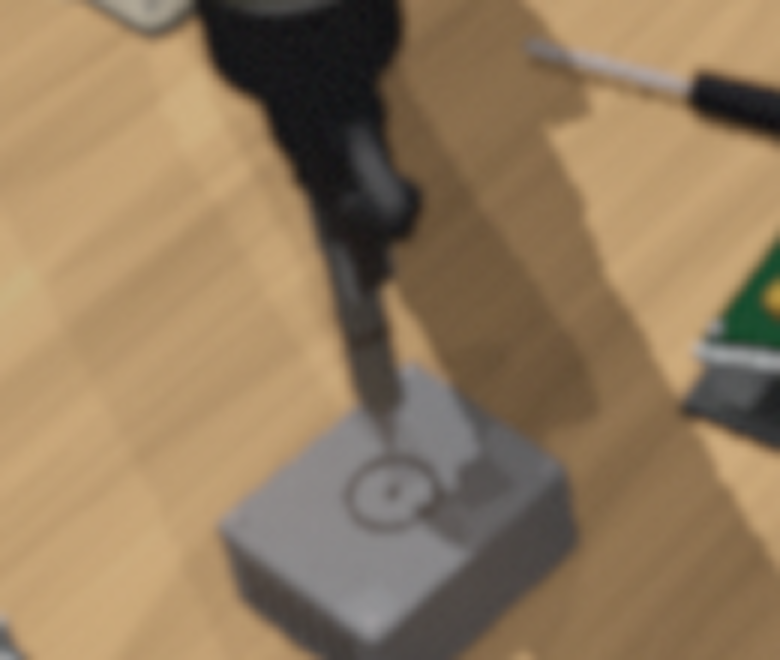

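View pics/d8.png

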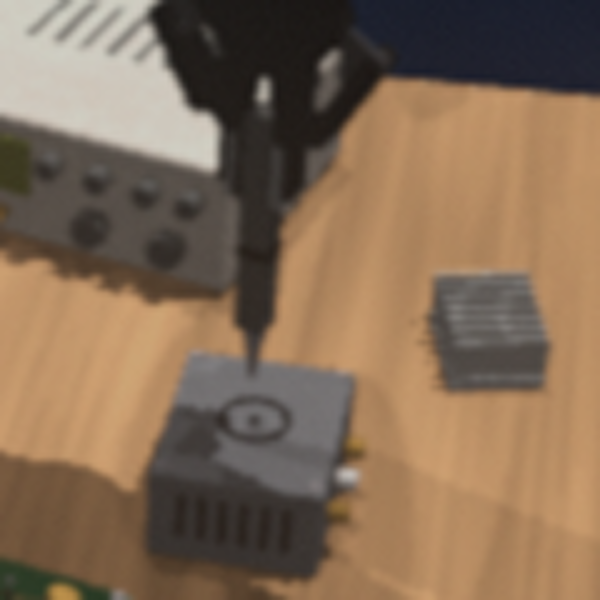

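The tip sits just above the ring centre in both views, within about 5 mm sideways and 31 mm up. I'll hold here.

Request:
{"method": "servo_tool", "body": {
  "motion": [
    [[0,0,0,0,0,0],[0,0,0,0,0,0],[0,0,0,0,0,0],[0,0,0,0,0,0],[0,0,0,0,0,0],[0,0,0,0,0,0],[0,0,0,0,0,0],[0,0,0,0,0,0],[0,0,0,0,0,0],[0,0,0,0,0,0],[0,0,0,0,0,0],[0,0,0,0,0,0]]
  ]
}}

```text
clock: 10.2
position: [0.4669, -0.2832, 0.3861]
ee_rot: [0.984, -0.179, 0.002, -0.002]
ft_force: [0.3, -0.7, -0.6]
grip_width: 0.206
```

Request:
{"method": "servo_tool", "body": {
  "motion": [
    [[0,0,0,0,0,0],[0,0,0,0,0,0],[0,0,0,0,0,0],[0,0,0,0,0,0],[0,0,0,0,0,0],[0,0,0,0,0,0],[0,0,0,0,0,0]]
  ]
}}

```text
clock: 10.9
position: [0.4669, -0.2832, 0.3862]
ee_rot: [0.984, -0.179, 0.002, -0.002]
ft_force: [-0.5, 0.6, 0.1]
grip_width: 0.205
```

```bash
python3 - <<'E'
from h import *
np.set_printoptions(precision=4,suppress=True)
S,D=cams.camera("scene"),cams.camera("side")
f=lambda x,y,o,s:(x/s-.5+o[0],y/s-.5+o[1])
g=lambda a,b:tri([ray(S,*f(*a,(170,210),6)),ray(D,*f(*b,(320,100),5))])
t,e=g((388,450),(251,378));s,e2=g((393,493),(254,420));print(t,e,t-s)
o=status.get_obs();M=R.from_quat(o["ee_rot"]).as_matrix();print(o["position"],o["position"]+M@[0,0.001,.29],M[:,2],np.abs(o["joint_velocities"]).max())
E
```

```text
[ 0.465  -0.2871  0.0915] [np.float64(0.0005715316476315818), np.float64(0.0005715316476316498)] [0.0025 0.0013 0.0304]
[ 0.4669 -0.2832  0.3861] [ 0.4679 -0.2833  0.0961] [ 0.0046  0.0027 -1.    ] 0.0025157634490144
```

```bash
python3 - <<'E'
from h import *
import pickle
np.set_printoptions(precision=4,suppress=True)
d=pickle.load(open("c0.pkl","rb"));S,D=d["scene"],d["side"];w1=pickle.load(open("w1.pkl","rb"))
im=w1["color"];hsv=cv2.cvtColor(im,cv2.COLOR_RGB2HSV)
crop(w1,130,0,240,160,3,"w1c.png")
a=(581.5/5-.5+200,92.5/5-.5+220);b=(260.5/5-.5+280,411.5/5-.5+160)
for z in (.074,.076,.078): print(plane(S,*a,z),plane(D,*b,z),plane(w1,192,15,z,True))
print(tri([ray(S,*a),ray(D,*b),ray(w1,192,15,True)]))
for c,fx,(x0,x1,y0,y1) in((S,0,(290,345,230,275)),(D,0,(320,345,210,255)),(w1,1,(165,270,0,120))):
    h=cv2.cvtColor(c["color"],cv2.COLOR_RGB2HSV)[y0:y1,x0:x1]
    m=((h[...,0]>16)&(h[...,0]<32)&(h[...,1]>130)&(h[...,2]>110)).astype(np.uint8)
    n,l,st,ce=cv2.connectedComponentsWithStats(m)
    for i in range(1,n):
        if st[i,4]>12: print(st[i],ce[i]+[x0,y0],plane(c,*(ce[i]+[x0,y0]),.076,bool(fx)))
E
```

```text
[ 0.5225 -0.0191  0.074 ] [ 0.5211 -0.0202  0.074 ] [ 0.5214 -0.0157  0.074 ]
[ 0.5237 -0.0206  0.076 ] [ 0.5207 -0.0182  0.076 ] [ 0.5218 -0.0166  0.076 ]
[ 0.5249 -0.022   0.078 ] [ 0.5202 -0.0162  0.078 ] [ 0.5222 -0.0174  0.078 ]
(array([ 0.5216, -0.018 ,  0.075 ]), [np.float64(0.0017045136082492328), np.float64(0.0011955522417976814), np.float64(0.0017644685557111658)])
[20  5 12  8 65] [315.5077 238.0615] [ 0.5232 -0.0213  0.076 ]
[14 18  7  6 31] [307.0968 250.129 ] [ 0.5325 -0.0713  0.076 ]
[ 8 26  7  6 32] [300.9375 258.7812] [ 0.5387 -0.1061  0.076 ]
[10  7  6  5 25] [332.4  218.92] [ 0.5354 -0.1016  0.076 ]
[ 9 16  7  6 31] [331.7419 228.2903] [ 0.53   -0.0663  0.076 ]
[ 6 27 11 10 82] [331.2683 241.8902] [ 0.5214 -0.0177  0.076 ]
[  9   0  36  36 784] [191.3087  15.6556] [ 0.5211 -0.0168  0.076 ]
[ 46  52  19  21 328] [219.8384  62.0457] [ 0.5297 -0.0656  0.076 ]
[ 67  89  20  16 248] [241.1331  96.5524] [ 0.5358 -0.0992  0.076 ]
```

View pics/w1c.png

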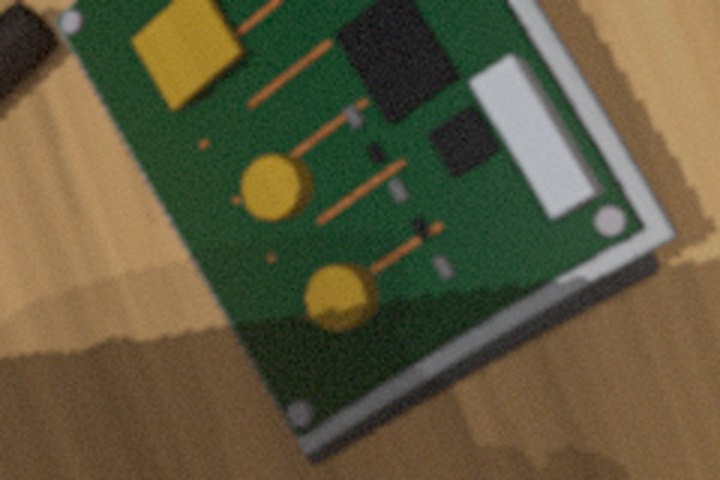

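Request:
{"method": "servo_tool", "body": {
  "motion": [
    [[0,0,-0.4,0,0,0],[0,0,-0.5,0,0,0],[0,0,-0.3,0,0,0],[0,0,0,0,0,0]]
  ]
}}

```text
clock: 11.4
position: [0.4664, -0.2833, 0.4473]
ee_rot: [0.984, -0.179, 0.001, -0.002]
ft_force: [0.2, 0.9, -0.9]
grip_width: 0.201
```

```bash
cat >> h.py <<'E'
yaw=.172
n=np.array([-np.sin(.35)*np.cos(yaw),-np.sin(.35)*np.sin(yaw),np.cos(.35)])
pad=np.array([.5214,-.0175,.076])
E
python3 - <<'E'
from h import *
print(status.get_obs()["joint_pos"])
rem(pad+n*.35,zt=-n)
rem(pad+n*.35,0.,zt=-n)
E
```

```text
[ 0.77258351  0.15741693 -0.34590536  1.59295471  0.04921105  1.39944769
  0.06211181]
t 11.4 shift [-2.913 -4.14   0.865] turn [2.03  3.411 0.305] F [ 0.22  0.93 -0.89] w 0.201
t 11.4 shift [-2.913 -4.14   0.865] turn [ 1.362  3.75  -3.969] F [ 0.22  0.93 -0.89] w 0.201
```

Request:
{"method": "servo_tool", "body": {
  "motion": [
    [[-0.2,-0.3,0,0.5,0.85,0.1],[-0.3,-0.5,0,0.5,0.85,0.1],[-0.3,-0.5,0,0.5,0.85,0.1],[-0.3,-0.5,0,0.5,0.85,0],[-0.3,-0.5,0,0,0,0],[0,0,0,0,0,0]]
  ]
}}

```text
clock: 12.0
position: [0.4423, -0.1467, 0.442]
ee_rot: [0.965, -0.192, 0.166, -0.063]
ft_force: [-0.9, -0.3, -0.9]
grip_width: 0.205
```

```bash
python3 - <<'E'
from h import *
o=status.get_obs();M=R.from_quat(o["ee_rot"]).as_matrix();print(o["joint_pos"],"tip",o["position"]+M@[0,0.001,.29])
rem(pad+n*.35,zt=-n)
E
```

```text
[ 0.75608394 -0.13826879 -0.43024841  1.90827837 -0.25595539  1.05275067
  0.02044574] tip [ 0.54191    -0.13085247  0.17013363]
t 12.0 shift [-1.753 -1.585  0.554] turn [-0.025 -0.082  0.   ] F [-0.89 -0.3  -0.86] w 0.205
```

Request:
{"method": "servo_tool", "body": {
  "motion": [
    [[-0.4,-0.35,0.05,0,-0.08,0],[-0.45,-0.4,0.15,0,0,0],[-0.45,-0.4,0.15,0,0,0],[-0.3,-0.3,0.1,0,0,0],[-0.15,-0.13,0.1,0,0,0],[0,0,0,0,0,0],[0,0,0,0,0,0]]
  ]
}}

```text
clock: 12.7
position: [0.4007, -0.0378, 0.4]
ee_rot: [0.966, -0.193, 0.161, -0.063]
ft_force: [-0.8, -0.4, -0.8]
grip_width: 0.202
```

```bash
python3 - <<'E'
from h import *
import pickle
o=status.get_obs();M=R.from_quat(o["ee_rot"]).as_matrix();print(o["joint_pos"],"tip",o["position"]+M@[0,0.001,.29])
rem(pad+n*.35,zt=-n)
d={n:cams.camera(n) for n in["scene","side","wrist"]}
pickle.dump(d,open("c9.pkl","wb"))
crop(d["scene"],260,190,120,110,6,"s9.png")
crop(d["side"],280,160,120,120,5,"d9.png")
crop(d["wrist"],0,0,640,480,1,"w9.png")
E
```

```text
[ 0.68248816 -0.2980455  -0.55275458  2.10057809 -0.30778666  0.97950561
 -0.13977228] tip [ 0.49752657 -0.02170879  0.12705561]
t 12.7 shift [ 0.072 -0.03  -0.075] turn [0.016 0.031 0.   ] F [-0.79 -0.44 -0.8 ] w 0.202
```

View pics/s9.png

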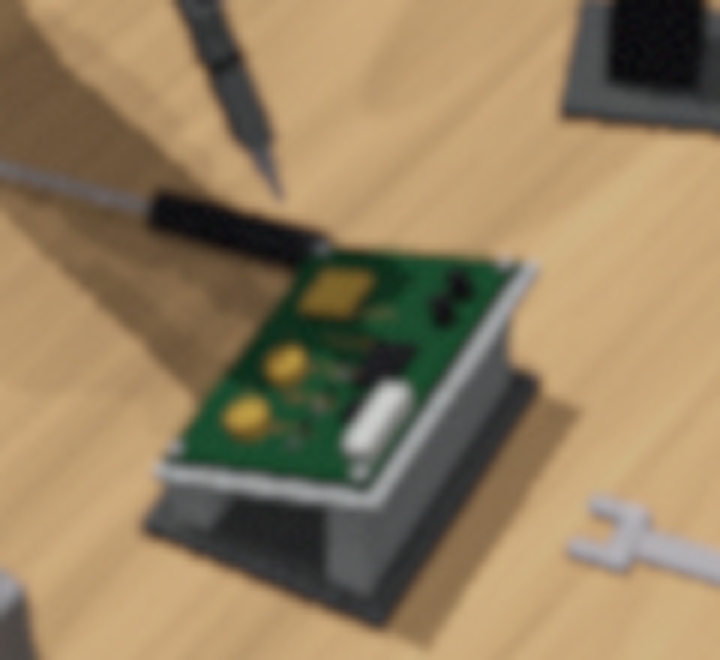

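View pics/d9.png

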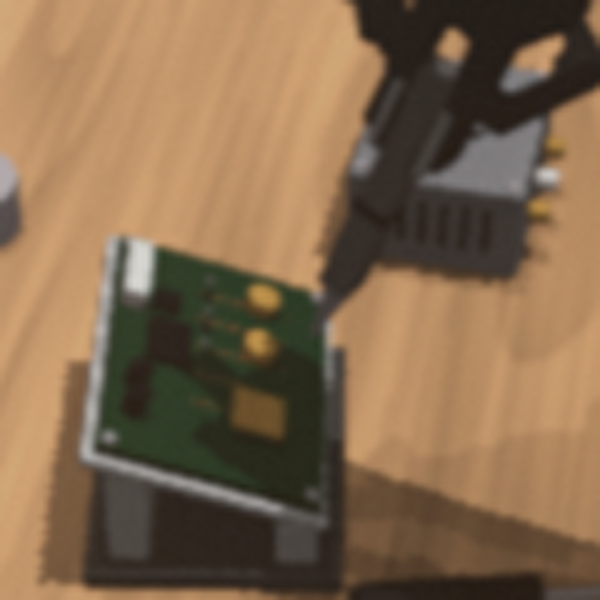

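View pics/w9.png

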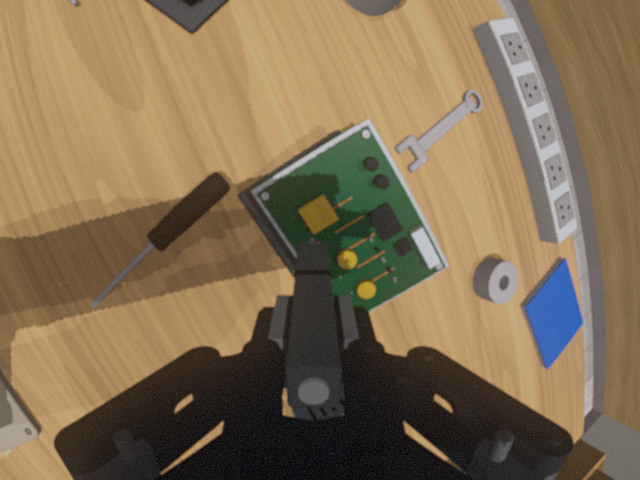

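The pen is tilted square to the board, above the pad. In the scene view the tip is at crop (281,200) and the pad at (338,293); in the side view the tip is at (325,322) and the pad at (260,412).

```bash
python3 - <<'E'
from h import *
import pickle
np.set_printoptions(precision=4,suppress=True)
d=pickle.load(open("c9.pkl","rb"));S,D=d["scene"],d["side"]
f=lambda x,y,o,s:(x/s-.5+o[0],y/s-.5+o[1])
g=lambda a,b:tri([ray(S,*f(*a,(260,190),6)),ray(D,*f(*b,(280,160),5))])
t,e=g((281,201),(325,324));p,e2=g((338,291),(260,411));print(t,e,p,e2,t-p,(t-p)@n, (t-p)-n*((t-p)@n))
o=status.get_obs();M=R.from_quat(o["ee_rot"]).as_matrix();T=o["position"]+M@[0,0.001,.29];print(T,T-pad,(T-pad)@n,(T-pad)-n*((T-pad)@n))
tp=proj(S,T);td=proj(D,T);print((tp[0]-260+.5)*6,(tp[1]-190+.5)*6,(td[0]-280+.5)*5,(td[1]-160+.5)*5)
print(M[:,2],M.T@n)
E
```

```text
[ 0.4945 -0.0291  0.1272] [np.float64(0.0034235902897615054), np.float64(0.0034235902897615028)] [ 0.522  -0.0196  0.0744] [np.float64(0.0008255253821052451), np.float64(0.0008255253821052473)] [-0.0275 -0.0095  0.0528] 0.059424736529121745 [-0.0074 -0.0061 -0.003 ]
[ 0.4977 -0.0218  0.1273] [-0.0237 -0.0043  0.0513] 0.05644385766810607 [-0.0046 -0.0009 -0.0017]
289.29632096116507 192.16377178506798 308.89227507141555 335.64181771441827
[ 0.3352  0.0588 -0.9403] [-0.0026  0.001  -1.    ]
```

```bash
python3 - <<'E'
from h import *
import pickle
d=pickle.load(open("c9.pkl","rb"))
c=d["side"];c["color"]=np.clip(c["color"].astype(float)*1.8,0,255).astype(np.uint8);crop(c,325,200,45,60,12,"d9z.png")
c=d["wrist"];c["color"]=np.clip(c["color"].astype(float)*1.8,0,255).astype(np.uint8);crop(c,260,170,120,100,6,"w9z.png")
o=status.get_obs();M=R.from_quat(o["ee_rot"]).as_matrix();T=o["position"]+M@[0,0.001,.29]
print(proj(c,T,True),proj(c,pad,True))
E
```

```text
(np.float64(313.87514789854225), np.float64(237.209636389737)) (np.float64(318.67184627224105), np.float64(215.186606403869))
```

View pics/d9z.png

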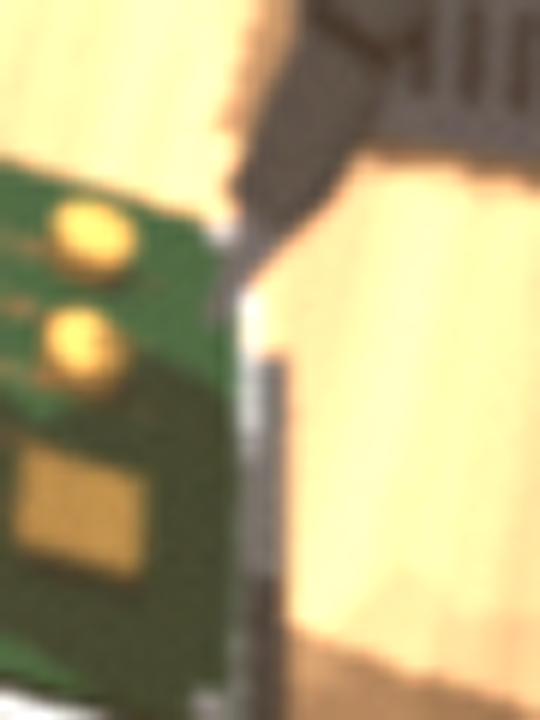

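View pics/w9z.png

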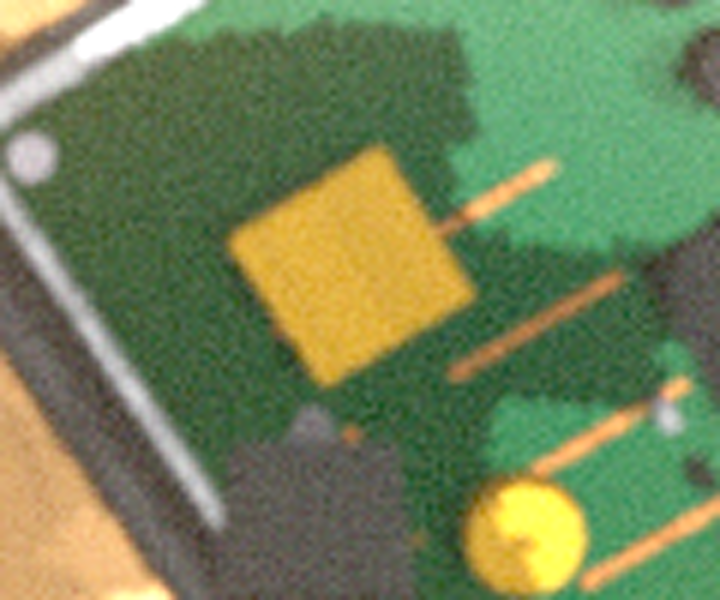

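```bash
cat >> h.py <<'E'
off=np.array([-.0012,.0015,.29])
def go(h):
    """remaining to tip h above nominal pad face"""
    o=status.get_obs();q=R.from_quat(o["ee_rot"]);M=q.as_matrix()
    s,r=rem(pad+n*h-M@off,zt=-n)
    t=o["position"]+M@off-pad;print("height",round(1e3*t@n,2),"mm lateral",np.round(1e3*(M.T@t)[:2],2))
def force(k=8):
    F=[]
    for _ in range(k):
        cams.camera("side");F.append(status.get_obs()["ft_force"])
    F=np.array(F);print("F.n mean",(F@n).mean().round(2),"sd",(F@n).std().round(2),"mean",F.mean(0).round(2),"t",round(status.get_obs()["clock"],2))
E
python3 - <<'E'
from h import *
go(.012);force(10)
E
```

```text
t 12.85 shift [ 0.11  -0.067  0.889] turn [0.012 0.03  0.   ] F [ 0.28 -0.02 -0.61] w 0.209
height 56.45 mm lateral [-5.52  3.38]
F.n mean -0.84 sd 0.51 mean [ 0.29  0.44 -0.76] t 13.35
```

Request:
{"method": "servo_tool", "body": {
  "motion": [
    [[0.05,-0.03,0.1,0,0.03,0],[0.05,-0.03,0.2,0,0,0],[0,0,0.25,0,0,0],[0,0,0.15,0,0,0],[0,0,0.08,0,0,0],[0,0,0.04,0,0,0],[0,0,0,0,0,0]]
  ]
}}

```text
clock: 14.05
position: [0.4218, -0.0332, 0.3602]
ee_rot: [0.966, -0.193, 0.162, -0.063]
ft_force: [-0.2, 0.1, 0.1]
grip_width: 0.207
```

```bash
python3 - <<'E'
from h import *
go(.004)
w=cams.camera("wrist");w["color"]=np.clip(w["color"].astype(float)*1.8,0,255).astype(np.uint8);crop(w,260,170,120,100,6,"w10.png")
w=cams.camera("scene");crop(w,280,200,70,60,10,"s10.png")
w=cams.camera("side");w["color"]=np.clip(w["color"].astype(float)*1.8,0,255).astype(np.uint8);crop(w,315,200,55,55,11,"d10.png")
E
```

```text
t 14.05 shift [-0.002  0.022  0.15 ] turn [0.006 0.007 0.   ] F [-0.21  0.08  0.11] w 0.207
height 11.5 mm lateral [ 0.1  -1.12]
```

View pics/w10.png

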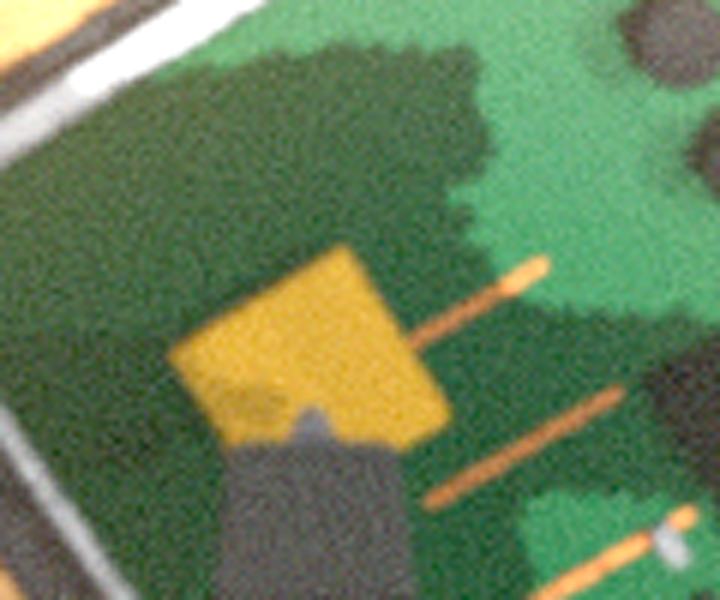

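View pics/s10.png

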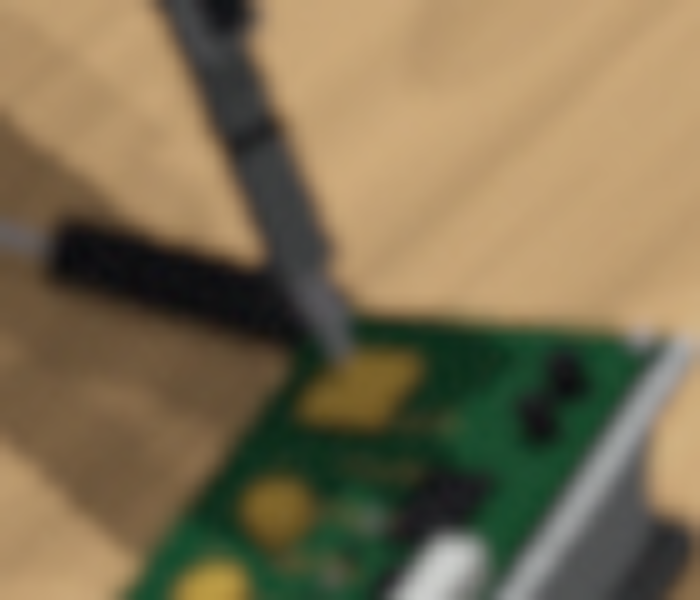

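View pics/d10.png

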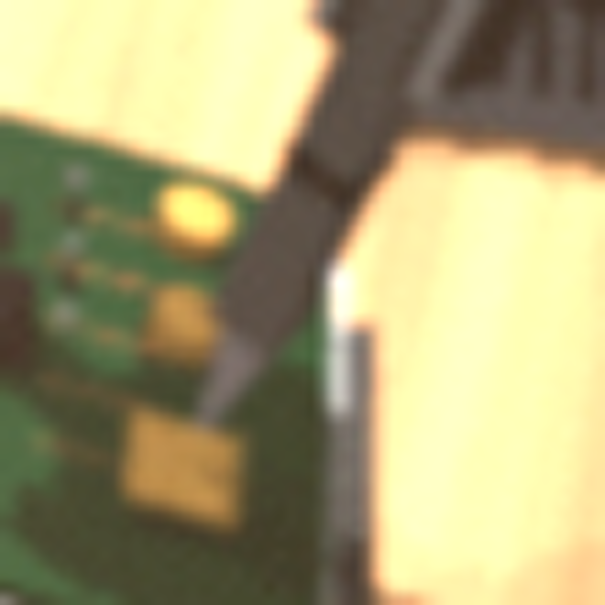

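Tip is on course for the pad centre in all three views and still about 11 mm up. I'll approach gently.

Request:
{"method": "servo_tool", "body": {
  "motion": [
    [[0,0.01,0.05,0,0,0],[0,0.01,0.05,0,0,0],[0,0,0.04,0,0,0],[0,0,0,0,0,0],[0,0,0,0,0,0]]
  ]
}}

```text
clock: 14.7
position: [0.424, -0.0339, 0.3541]
ee_rot: [0.966, -0.193, 0.163, -0.062]
ft_force: [-1.3, -0.8, -1.1]
grip_width: 0.208
```

```bash
python3 - <<'E'
from h import *
go(-.004);force(10)
E
```

```text
t 14.7 shift [-0.028  0.001  0.182] turn [ 0.009 -0.024 -0.   ] F [-1.33 -0.76 -1.13] w 0.208
height 5.11 mm lateral [ 1.39 -0.08]
F.n mean -0.43 sd 0.52 mean [-0.2   0.21 -0.51] t 15.2
```

Request:
{"method": "servo_tool", "body": {
  "motion": [
    [[0,0,0.03,0,0,0],[0,0,0.03,0,0,0],[0,0,0,0,0,0],[0,0,0,0,0,0]]
  ]
}}

```text
clock: 15.6
position: [0.4251, -0.0337, 0.351]
ee_rot: [0.965, -0.193, 0.163, -0.062]
ft_force: [0.0, -0.5, -0.1]
grip_width: 0.205
```

```bash
python3 - <<'E'
from h import *
go(-.004);force(12)
E
```

```text
t 15.6 shift [-0.027  0.001  0.117] turn [ 0.009 -0.024 -0.   ] F [ 0.03 -0.54 -0.09] w 0.205
height 1.84 mm lateral [ 1.36 -0.06]
F.n mean -0.86 sd 0.45 mean [-0.15  0.1  -0.96] t 16.2
```

No contact yet. Another 3 mm.

Request:
{"method": "servo_tool", "body": {
  "motion": [
    [[0,0,0.03,0,0,0],[0,0,0.03,0,0,0],[0,0,0,0,0,0],[0,0,0,0,0,0]]
  ]
}}

```text
clock: 16.6
position: [0.4263, -0.0336, 0.3482]
ee_rot: [0.965, -0.193, 0.164, -0.062]
ft_force: [-1.2, -0.5, 0.5]
grip_width: 0.205
```

```bash
python3 - <<'E'
from h import *
go(-.004);force(12)
w=cams.camera("scene");crop(w,280,200,70,60,10,"s11.png")
w=cams.camera("wrist");w["color"]=np.clip(w["color"].astype(float)*1.8,0,255).astype(np.uint8);crop(w,260,170,120,100,6,"w11.png")
E
```

```text
t 16.6 shift [-0.033  0.002  0.056] turn [ 0.009 -0.03  -0.   ] F [-1.19 -0.53  0.49] w 0.205
height -1.22 mm lateral [ 1.63 -0.1 ]
F.n mean 1.0 sd 0.54 mean [-0.99  0.03  0.71] t 17.2
```

View pics/s11.png

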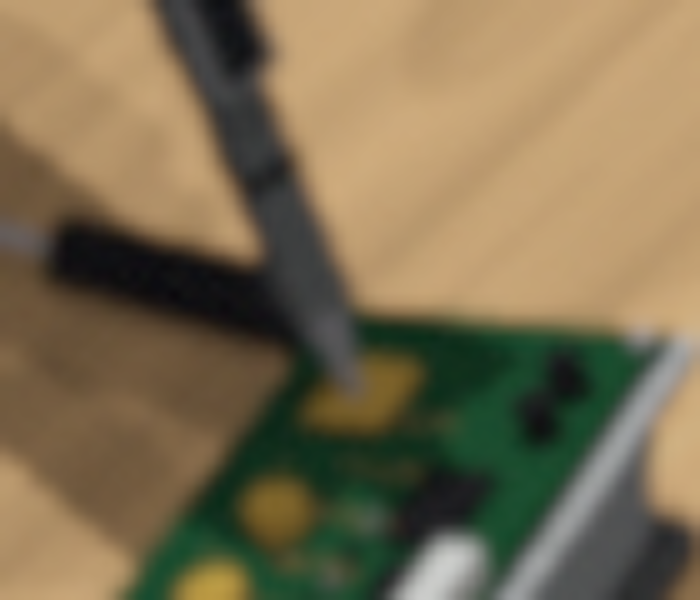

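View pics/w11.png

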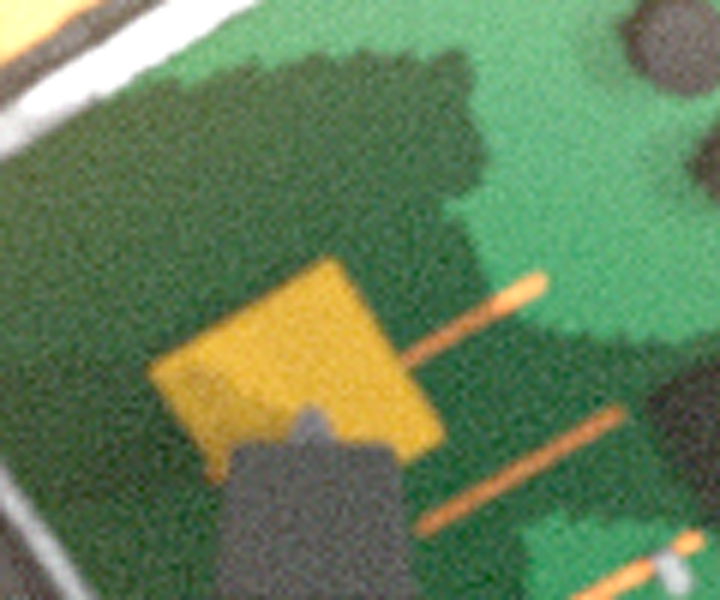

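Contact: about 1.85 N, so the pad is roughly 2.6 mm in, with the tip centred on it. A further 1.3 mm.

Request:
{"method": "servo_tool", "body": {
  "motion": [
    [[0,0,0.014,0,0,0],[0,0,0.014,0,0,0],[0,0,0,0,0,0],[0,0,0,0,0,0],[0,0,0,0,0,0]]
  ]
}}

```text
clock: 17.8
position: [0.4268, -0.0335, 0.3468]
ee_rot: [0.965, -0.193, 0.164, -0.062]
ft_force: [-1.0, 0.3, -0.4]
grip_width: 0.203
```

```bash
python3 - <<'E'
from h import *
go(-.003);force(16)
go(-.003);print(np.abs(status.get_obs()["joint_velocities"]).max())
w=cams.camera("scene");crop(w,280,200,70,60,10,"s12.png")
w=cams.camera("side");w["color"]=np.clip(w["color"].astype(float)*1.8,0,255).astype(np.uint8);crop(w,315,200,55,55,11,"d12.png")
E
```

```text
t 17.8 shift [-0.034  0.002  0.006] turn [ 0.009 -0.03  -0.   ] F [-0.96  0.34 -0.43] w 0.203
height -2.7 mm lateral [ 1.67 -0.09]
F.n mean 1.09 sd 0.5 mean [-0.71  0.08  0.9 ] t 18.6
t 18.6 shift [-0.034  0.002  0.006] turn [ 0.009 -0.031 -0.   ] F [-0.83  0.75  0.86] w 0.204
height -2.68 mm lateral [ 1.69 -0.12]
0.002190457041409195
```

View pics/d12.png

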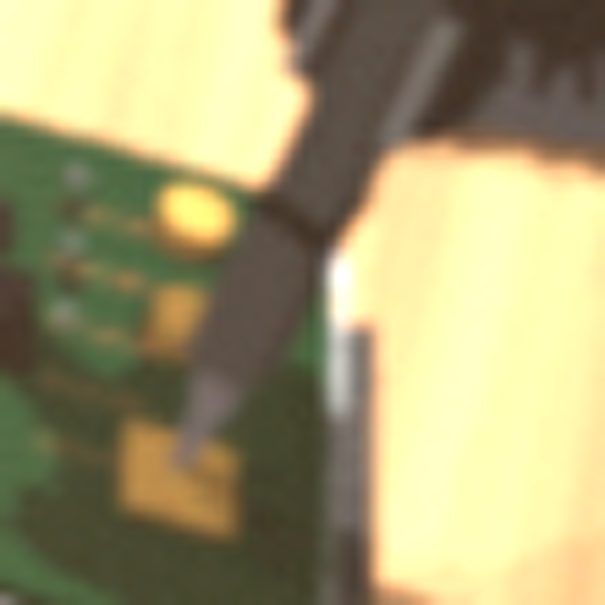

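View pics/s12.png

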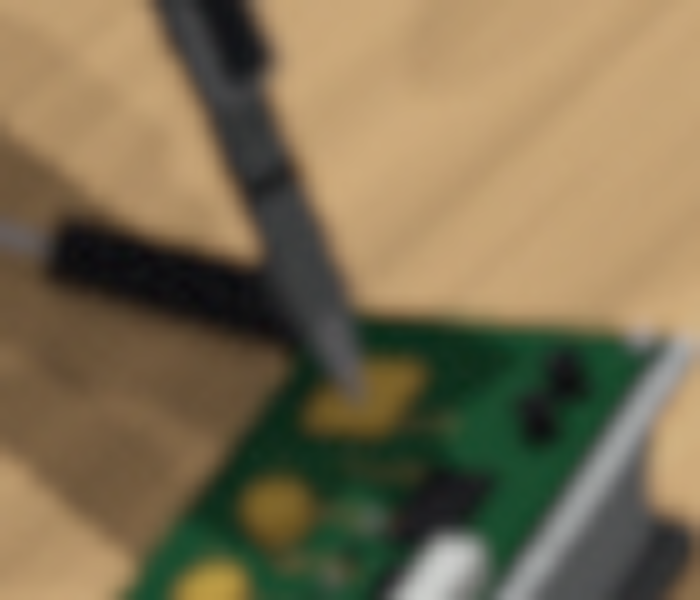

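Request:
{"method": "servo_tool", "body": {
  "motion": [
    [[0,0,0.014,0,0,0],[0,0,0,0,0,0],[0,0,0,0,0,0],[0,0,0,0,0,0],[0,0,0,0,0,0],[0,0,0,0,0,0]]
  ]
}}

```text
clock: 19.3
position: [0.4271, -0.0335, 0.3462]
ee_rot: [0.965, -0.193, 0.164, -0.062]
ft_force: [-0.0, 0.0, 0.6]
grip_width: 0.203
```

```bash
python3 - <<'E'
from h import *
go(-.003);force(24);go(-.003)
w=cams.camera("wrist");w["color"]=np.clip(w["color"].astype(float)*1.8,0,255).astype(np.uint8);crop(w,260,170,120,100,6,"w13.png")
E
```

```text
t 19.3 shift [-0.034  0.002 -0.009] turn [ 0.009 -0.031 -0.   ] F [-0.03  0.03  0.6 ] w 0.203
height -3.42 mm lateral [ 1.71 -0.12]
F.n mean 1.53 sd 0.52 mean [-1.02 -0.16  1.26] t 20.5
t 20.5 shift [-0.034  0.002 -0.009] turn [ 0.009 -0.031 -0.   ] F [-1.19 -0.57  1.72] w 0.201
height -3.44 mm lateral [ 1.7  -0.09]
```

View pics/w13.png

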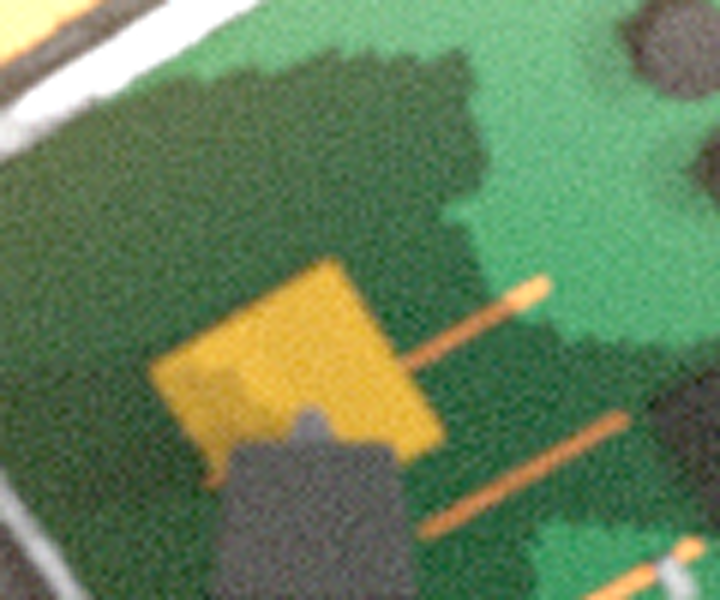

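The force is now about 2.3 N, which is half way, and the pose is steady. I'm handing in.

```bash
python3 -c "
from workcell import order
print(order.hand_in())"
```

```text
the job is handed in; nothing more can be done
None
```

I took the test pen from its holder, checked the module with it, and handed the job in with the pen still gripped and its tip pressed on the square pad. No verdict was reported.

- **Module check:** I held the pen upright and still about 30 mm above the ringed spot for about 2 s. The tip was 3 to 6 mm off centre (camera views and arm pose differ slightly), and the pen did not touch the module.
- **Pad press:** The tip is within about 2 mm of the pad's centre and the tool within about 0.01 rad of the board's normal. The mean force is about 2.3 N above the no-contact reading, so the pad is about 3.7 mm in, roughly half way. The pose stayed steady for over a second, and the clock was at about 20.5 s.

**Checks that disagreed or were noisy:**
- The scene camera placed things 3 to 7 mm away from where the side and wrist views did, so I relied on the side and wrist views.
- The pad's face lay about 1 mm higher than I had estimated.
- Single force readings scattered by about 0.5 N, so I averaged them.
- The pink look-alike was upright in the first picture and lying flat by the time the pen was out of the holder. I saw no contact with it, but I did not find out why it fell.

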